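Edge a slide carrier off the warmer and lay it on the viewer

TASK

The blue slide carrier lies sunk flush in its lane on the slide warmer. Pressing only lightly so its glass slides do not crack, edge it out over the open edge of the warmer until it sticks out far enough to pinch by its sides, then lift it off and set it down gently, without dropping it, flat on the light viewer between its lips with its far end within about a centimetre of the stop, and let go. Leave the orange carrier and everything else on the bench where they are.

Things in the scene. Friction and masses are not known exactly. Their poses are not given: they have to be found in the camera images.
- blue_carrier: (sizes in mm) carrier to move: flat rigid blue plate 120 (x) x 60 (y) x 6 thick, about 0.11 kg, two glass slides flush in its top. Origin: centre of its underside; z up; -x is the end nearest the warmer's open edge. It starts in one of the warmer's lanes, top flush with the lane walls, 3 clear at each side and under 10 behind: no room for fingers. It tips off if it overhangs by more than half
- blue_top (a point): centre of the blue carrier's top face, 6 mm above its origin. Rubber fingertips pressed here grip well, while the underside is slippery (friction on the lane about 0.2): 5 to 12 N of downward press drags the carrier. More than 20 N onto the warmer or viewer cracks the slides; both are nearly rigid (warmer feet give 1 mm per 40 N), so feel for contact slowly and watch the force
- orange_carrier: an identical plate, but orange, in the other lane; it stays where it is. Origin and axes as for the blue one
- warmer: (mm) white slide warmer, fixed, lane floors 50 above the bench. Origin on the bench, midway between the lanes; lanes open towards -x (robot side). Lanes 66 wide along x, centre lines y = +40 and -40, walls between and beside them 14 wide, 6 high; open edge (sheer drop to the bench) at x = -75, closed at x = +68 by a ledge 10 high to x = +100, with knobs 18 above the floor
- warmer_edge (a point): midpoint of the warmer's open edge, at lane floor height, between the two lanes; axes as warmer (x into the warmer). A carrier's front end reaches the edge when its origin is 60 mm inside it
- viewer: (mm) black light viewer, fixed, lit white floor 50 above the bench. Origin on the bench; front is -x (robot side). Lit floor 68 wide in y between lips 14 wide and 5 high; it runs from the open front edge x = -60 to the face of a grey stop at x = +25, 12 high (button to 16), body ends at x = +90. A carrier near the stop sticks out over the front edge by 35 to 45, leaving room for fingers
- viewer_nest (a point): on the lit floor, where the carrier's origin is to lie (far end 6 mm short of the stop); axes as viewer: the carrier's x along this x, its -x end out at the front
- dropper_bottle: (mm) small amber dropper bottle with black cap, 30 across, 65 high; bystander, loose; origin: centre of its underside
- stain_jar: (mm) clear jar with red cap, 56 across, 75 high; bystander, loose; origin: centre of its underside
- slide_box: (mm) green slide box 100 x 85 x 35; bystander, loose; origin: centre of its underside
- beaker: (mm) clear plastic beaker 66 across, 85 high; bystander, loose; origin: centre of its underside
- tube_rack: (mm) white rack of capped tubes, 200 x 70, 90 high; bystander, loose; origin: centre of its underside
Not all that is in view belongs to the job. What is meant by the blue_carrier is not red or turquoise, and is the larger of those in its own colour.

How it is judged:
By the outcome, as a careful person would: the job done as asked, in the order asked, and still so for the second after the job is handed in, with the robot touching nothing.
It also fails if it takes over 59 s, if anything falls off the work surface, if the arm or the gripper's body presses on something with over 40 N, if the wrist force passes 120 N, or if a joint passes its speed limit or range.

ROBOT

A 6-joint arm with a two-finger parallel gripper is mounted at the origin on the work surface. World frame = base frame: x ahead of the robot, y to its left, z up, the work surface at z = 0. Lengths are in mm, angles in degrees, forces in N, time in s.
With the tool pointing down it reaches from about 300 to 850 mm from the base axis. Payload 4.2 kg.
Tool frame: the origin (TCP) lies between the finger pads; the fingertips stand ahead of it and the grasp point (between the pads) lies 8 mm behind it (env.tip_reach is the x of the fingertips in the tool frame, in mm); x points along the fingers, y is the direction in which the jaws open and shut, and the axes are right-handed (so a half turn about x gives the same grasp; the last joint's range is limited). The gripper opens to 91 mm and grips with 3 to 60 N. Pads are 32 mm wide; open, the fingers measure 118 mm over their backs; the gripper's body (76 mm by 178 mm) begins 60 mm behind the grasp point.
Start: joints at [-72.25, 18.312, 89.639, -0, 72.044, -1.146], TCP at [186.219, -544.026, 224.976] pointing down, gripper open.
Joint ranges: [-177.97, 177.97], [-48.28, 115.42], [12.27, 149.76], [-77.06, 257.06], [2.81, 150.46], [-146.56, 146.56]. Speed limits (degrees/s): [147.25, 147.25, 180, 180, 180, 180].

INTERFACE

Orientations are given as [roll, pitch, yaw] about the fixed x, y, z axes, in that order (R = Rz(yaw) Ry(pitch) Rx(roll)).
In Python, from workcell import env, cams gives the robot as it stands.
- The arm moves only by the tool arm_command, never from a script. Its argument "deltas" is a list of rows, each a list of 3 entries, a list of its own where there are three numbers: the opening, from 0 (shut) to 1 (fully open), then the shift along the world's x, y, z in mm, then the turn about the world's z in rad. A call has 1 to 20 rows; each row is the pose to reach, as a shift and turn from the pose commanded when the call began; what a row does not reach only later rows make up. A row lasts 1/10 s, in which the tool goes at most 50 mm and 8.59 degrees, less where a joint would pass 70% of its speed; a pose out of reach is approached as far as the arm can. A call with a gripper value outside its range is refused whole. The fingers move at their own pace and stop on an object; "grip_force" is the grip in N (left out, the last holds). Time passes only in rows, so rows that repeat a pose let the fingers close. It gives the time, the measured TCP pose, the force and the opening at its end, in the units of the state.
- env.state(): the state, without advancing time (a new reading comes with each control period).
- cams.grab_frame(name): name is "scene" or "top" or "wrist"; returns a dict with "img" (400x640x3 uint8, red, green, blue), "K" (3x3 intrinsics, pixels), "rvec" (rotation vector, rad) and "tvec" (3), from world to camera coordinates, as OpenCV has them. Camera axes: x right, y down, z forward; pixel columns grow to the right and rows downward; lengths in mm; the calibration is good to about 2 mm. The wrist camera is an equidistant fisheye: a pixel r from the principal point sees the ray r / f radians off the axis. A picture is of the moment at which its call begins. There is no depth.
- env.job_done(): hands the job in, once; it reports no verdict.
Trained networks look in a picture, given as the dict that the camera call returned (one of the last four; its "shot" number tells which), for a name from the list of things; names that differ only in an ending like _2 or _b are one class to them, and where a whole thing is asked for, a point or a joint stands for the part that bears it (a point fixed in the world has none). Each returns a list of dicts, best first, with "conf" (0 to 1); they miss things now and then, are a little off and sometimes report something else, mostly with a low value. They report only what shows in the picture. A call takes as long as a camera call. They do not tell look-alikes from the thing itself.
- cams.silhouettes(picture, name): "region" (400x640 bool, what is visible of it) and "centre" ([column, row] in pixels, amid what is visible of it).
The state is a dict: "time_s": time; "qpos": joint angles; "qvel": joint speeds; "effort": joint torques, N m; "ee_pos": TCP position; "ee_rot": TCP orientation; "force": force on the tool from outside, world axes, zero at the start; "torque": the same for the moment, N m; "gripper_width": finger opening in mm.
Only numpy, scipy, OpenCV 4.12 (cv2) and the standard library are available. Lean on these libraries where they do the work, as an engineer would, in place of code of your own. Each camera call takes 0.05 s, during which the arm holds its last target.

## Working session

There is one attempt and no reset: what is moved stays moved. The work goes in short steps, Python scripts to look and compute and a tool call to move; the robot and the scene stay as the last step left them, time stands still between calls to the robot, and variables do not carry over. Pictures are saved under pics/ and viewed, and the job is handed in when it is done.

Besides the shell and the picture viewer there is one more tool, called in YAML: its name, and indented under it one key for each argument. arm_command: Moves the arm, as the interface text tells. Its arguments: {"type":"object","properties":{"deltas":{"type":"array","items":{"type":"array"}},"grip_force":{"type":"number"}},"required":["deltas"]}

```bash
mkdir -p pics; ls; python3 - <<'E'
from workcell import env, cams
import cv2,pickle
for n in ["scene","top","wrist"]:
    f=cams.grab_frame(n); cv2.imwrite(f"pics/{n}0.png",f["img"][:,:,::-1]); pickle.dump(f,open(f"{n}0.pkl","wb"))
    print(n,f["K"].tolist(),f["rvec"],f["tvec"])
print(env.state(),env.tip_reach)
E
```

```text
pics
scene [[387.0462119528425, 0.0, 320.45349219188154], [0.0, 387.0462119528425, 198.39988502914687], [0.0, 0.0, 1.0]] [ 1.00518634  2.50273964 -0.9725298 ] [ 425.78208559 -242.4495215  1380.71500325]
top [[378.4932416563439, 0.0, 320.50131570628446], [0.0, 378.4932416563439, 199.97926340595774], [0.0, 0.0, 1.0]] [ 2.11320646 -2.16122015  0.1403474 ] [  26.46586914  614.4645344  1177.86516832]
wrist [[309.70691628693146, 0.0, 317.82408263289545], [0.0, 309.70691628693146, 197.05807345228502], [0.0, 0.0, 1.0]] [-2.3570715   1.68306731  0.24673275] [-574.27579975  -31.74710549  392.19706226]
{'time_s': 0.15, 'qpos': array([-7.22481956e+01,  1.83403692e+01,  8.96882000e+01, -1.13128818e-03,
        7.20447296e+01, -1.14704411e+00]), 'qvel': array([ 0.0709667 , -0.12603751, -0.28763448,  0.06474858,  0.05947724,
        0.09973444]), 'effort': array([ 5.40863530e-04, -4.12770832e+01, -2.32154059e+01,  7.27947336e-02,
        4.34625079e-02, -9.63708499e-05]), 'ee_pos': array([ 186.11703707, -543.66841242,  224.35663948]), 'ee_rot': array([-90.30622238,  89.92669332, 108.59297552]), 'force': array([-0.32478535, -0.33658397, -0.0877229 ]), 'torque': array([0.01906071, 0.00377666, 0.02826106]), 'gripper_width': 91.44306438419923} 11.0
```

View pics/top0.png

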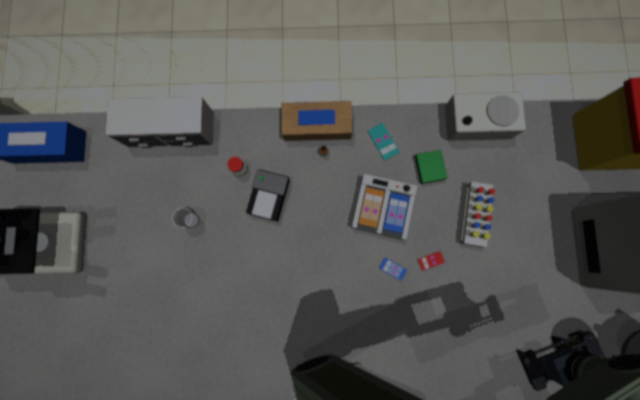

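View pics/scene0.png

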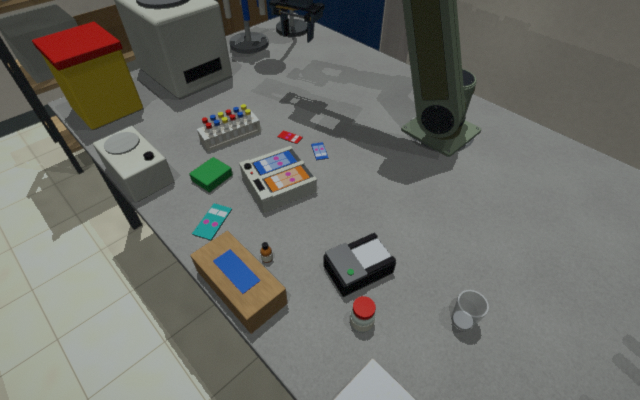

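View pics/wrist0.png

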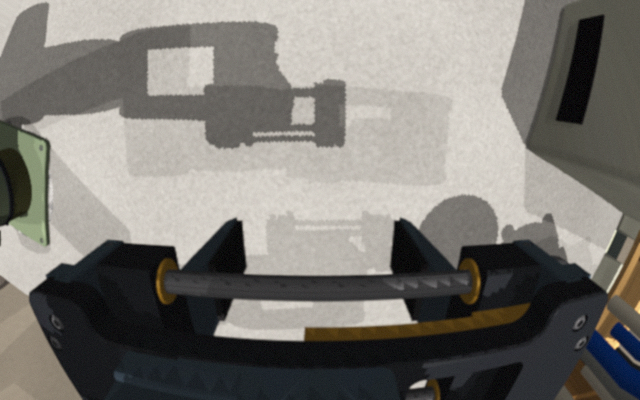

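The top view shows the warmer at about (385,207), with the blue carrier in its right lane near (397,213). The viewer is at about (268,195). The small blue and red plates near (393,268) and (431,261) are decoys.

```bash
cat > h.py <<'E'
import numpy as np,cv2,pickle
from workcell import env,cams
def back(f,px,z):
    R,_=cv2.Rodrigues(np.array(f["rvec"],float));t=np.array(f["tvec"],float).reshape(3)
    K=np.array(f["K"]); px=np.atleast_2d(np.array(px,float))
    out=[]
    for u,v in px:
        if f.get("fish"):
            x=(u-K[0,2])/K[0,0];y=(v-K[1,2])/K[1,1];th=np.hypot(x,y);d=np.array([x/th*np.sin(th),y/th*np.sin(th),np.cos(th)])
        else: d=np.linalg.inv(K)@[u,v,1]
        d=R.T@d;c=-R.T@t;out.append(c+d*(z-c[2])/d[2])
    return np.array(out)
def proj(f,P):
    R,_=cv2.Rodrigues(np.array(f["rvec"],float));t=np.array(f["tvec"],float).reshape(3);K=np.array(f["K"])
    p=np.atleast_2d(P)@R.T+t
    if f.get("fish"):
        r=np.hypot(p[:,0],p[:,1]);th=np.arctan2(r,p[:,2]);s=th/np.maximum(r,1e-9)
        return np.c_[p[:,0]*s*K[0,0]+K[0,2],p[:,1]*s*K[1,1]+K[1,2]]
    return np.c_[p[:,0]/p[:,2]*K[0,0]+K[0,2],p[:,1]/p[:,2]*K[1,1]+K[1,2]]
def grab(n):
    f=cams.grab_frame(n); 
    if n=="wrist": f["fish"]=True
    return f
E
python3 - <<'E'
from h import *
f=grab("top")
for n,z in [("blue_carrier",56),("orange_carrier",56),("warmer",56),("viewer",53),("tube_rack",90),("slide_box",35),("dropper_bottle",65),("stain_jar",75),("beaker",60)]:
    for d in cams.silhouettes(f,n)[:3]:
        r=cv2.minAreaRect(np.argwhere(d["region"])[:,::-1].astype(np.float32))
        b=back(f,cv2.boxPoints(r),z)
        print(n,round(d["conf"],2),np.round(d["centre"],1),back(f,r[0],z).round(0)[0,:2],"box",b[:,:2].round(0).tolist(),d["region"].sum())
img=f["img"][160:290,230:450]
cv2.imwrite("pics/c0.png",cv2.resize(img,(792,468),interpolation=cv2.INTER_CUBIC)[:,:,::-1])
E
```

```text
blue_carrier 0.96 [394.4 208.9] [ 570. -226.] box [[517.0, -181.0], [638.0, -210.0], [624.0, -272.0], [503.0, -241.0]] 751
blue_carrier 0.68 [431.5 258.9] [ 416. -326.] box [[424.0, -282.0], [447.0, -359.0], [409.0, -370.0], [386.0, -293.0]] 325
blue_carrier 0.65 [383.7 141.9] [ 804. -197.] box [[842.0, -146.0], [871.0, -197.0], [767.0, -248.0], [739.0, -197.0]] 595
orange_carrier 0.77 [366.9 207. ] [ 588. -147.] box [[536.0, -104.0], [655.0, -131.0], [641.0, -191.0], [523.0, -163.0]] 706
warmer 0.92 [384.3 198. ] [ 588. -190.] box [[523.0, -78.0], [702.0, -126.0], [654.0, -303.0], [478.0, -252.0]] 1787
viewer 0.88 [269.5 193.2] [635. 183.] box [[578.0, 259.0], [728.0, 217.0], [692.0, 105.0], [544.0, 149.0]] 1643
viewer 0.69 [369.5 204. ] [ 589. -149.] box [[537.0, -104.0], [656.0, -132.0], [641.0, -195.0], [523.0, -167.0]] 734
viewer 0.58 [394.8 213.8] [ 569. -227.] box [[518.0, -184.0], [635.0, -213.0], [621.0, -271.0], [505.0, -241.0]] 682
slide_box 0.8 [429.6 167.5] [ 720. -352.] box [[765.0, -301.0], [778.0, -393.0], [676.0, -402.0], [663.0, -311.0]] 829
slide_box 0.18 [184.2 216.3] [571. 454.] box [[539.0, 497.0], [605.0, 500.0], [603.0, 411.0], [537.0, 409.0]] 458
stain_jar 0.58 [237.  169.1] [726. 279.] box [[732.0, 323.0], [772.0, 283.0], [721.0, 234.0], [681.0, 274.0]] 321
beaker 0.9 [185.4 215.4] [568. 446.] box [[601.0, 489.0], [599.0, 405.0], [535.0, 404.0], [537.0, 487.0]] 439
```

View pics/c0.png

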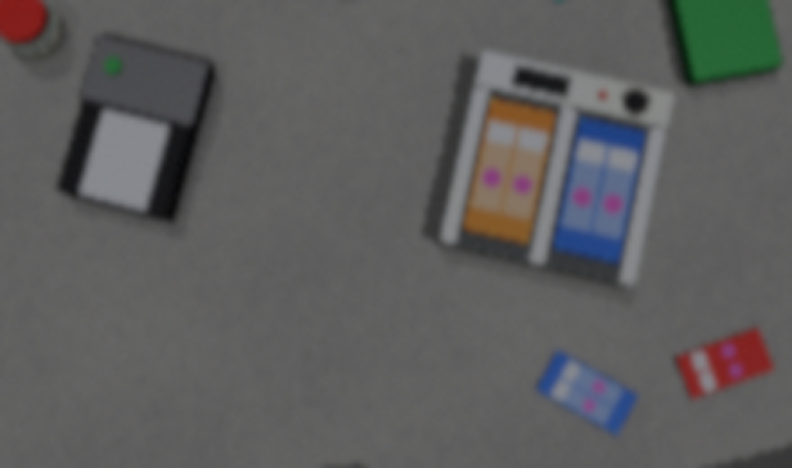

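```bash
python3 - <<'E'
from h import *
from scipy.spatial.transform import Rotation as Ro
s=env.state();R=Ro.from_euler("xyz",s["ee_rot"],degrees=True).as_matrix()
print(s["ee_pos"],s["time_s"]);print(R.round(3))
f=pickle.load(open("wrist0.pkl","rb"));Rc,_=cv2.Rodrigues(np.array(f["rvec"]));t=np.array(f["tvec"])
c=-Rc.T@t;print("cam",c,"axis",Rc.T[:,2]);print("rel tool",R.T@(c-s["ee_pos"]), "cam axes in tool",(R.T@Rc.T).round(2))
print("jaw dir angle",np.degrees(np.arctan2(R[1,1],R[0,1])))
E
```

```text
[ 186.1884925  -544.01648153  224.94464365] 0.65
[[-0.     0.324 -0.946]
 [ 0.    -0.946 -0.324]
 [-1.    -0.    -0.   ]]
cam [ 263.64447372 -517.11542732  384.32061464] axis [-0.27048327 -0.09171367 -0.95834618]
rel tool [-159.37575177   -0.37408329  -81.99405882] cam axes in tool [[ 0.   -0.29  0.96]
 [ 1.    0.   -0.  ]
 [-0.    0.96  0.29]]
jaw dir angle -71.10782512239676
```

arm_command:
  deltas:
    - [0,[30,34,0],-0.1]
    - [0,[60,68,0],-0.2]
    - [0,[90,102,0],-0.3]
    - [0,[120,136,0],-0.4]
    - [0,[150,170,0],-0.5]
    - [0,[180,205,0],-0.569]
    - [0,[210,240,0],-0.569]
    - [0,[240,275,0],-0.569]
    - [0,[270,310,0],-0.569]
    - [0,[294,339,0],-0.569]
    - [0,[294,339,0],-0.569]
    - [0,[294,339,0],-0.569]
    - [0,[294,339,0],-0.569]

```text
time_s: 1.95
ee_pos: [479.6, -205.7, 225.0]
ee_rot: [56.6, 90.0, -137.2]
force: [-0.8, -0.2, 0.0]
gripper_width: 0.1
```

```bash
python3 - <<'E'
from h import *
from scipy.spatial.transform import Rotation as Ro
f=grab("wrist");cv2.imwrite("pics/w1.png",f["img"][:,:,::-1]);pickle.dump(f,open("w1.pkl","wb"))
s=env.state();R=Ro.from_euler("xyz",s["ee_rot"],degrees=True).as_matrix();print(s["ee_pos"],s["force"],s["time_s"],s["qpos"],np.degrees(np.arctan2(R[1,1],R[0,1])))
for n in ["blue_carrier","orange_carrier","warmer"]:
    for d in cams.silhouettes(f,n)[:1]:
        c,_=cv2.findContours(d["region"].astype(np.uint8),0,2);c=max(c,key=cv2.contourArea)[:,0]
        P=back(f,c,56)[:,:2].astype(np.float32);r=cv2.minAreaRect(P);print(n,d["conf"],r,cv2.boxPoints(r).round(0).tolist())
E
```

```text
[ 479.48442465 -205.90078164  224.99521947] [-0.24164157  0.50969928  0.42192621] 2.0 [-2.44860707e+01  1.35261210e+01  9.64328673e+01 -2.80894130e-02
  7.00527423e+01  7.93095350e+01] -103.78601670094217
blue_carrier 0.78 ((416.4749450683594, -217.78463745117188), (72.92880249023438, 35.36467361450195), 58.07048034667969) [[382.0, -239.0], [412.0, -258.0], [451.0, -196.0], [421.0, -177.0]]
orange_carrier 0.98 ((588.4898071289062, -148.6771240234375), (63.089569091796875, 121.67910766601562), 76.0152359008789) [[522.0, -165.0], [640.0, -194.0], [655.0, -133.0], [537.0, -103.0]]
warmer 0.64 ((591.5150756835938, -189.88978576660156), (175.86708068847656, 176.9238739013672), 75.45726776123047) [[484.0, -253.0], [655.0, -297.0], [699.0, -127.0], [528.0, -83.0]]
```

View pics/w1.png

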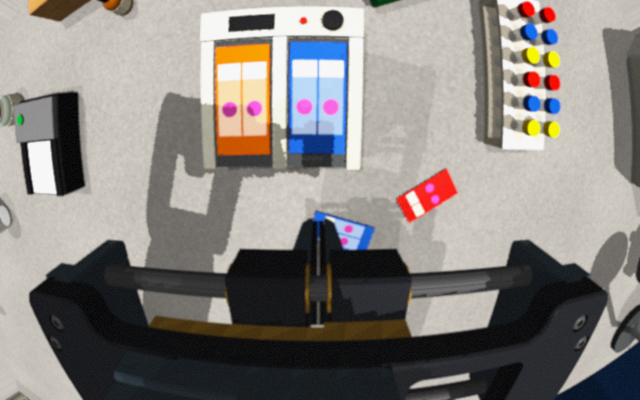

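The wrist view is clear. The blue carrier spans about (288–347, 40–155), with the warmer's open edge near row 168. The small blue decoy shows under the gripper, and the viewer is at the left, around (45,150).

```bash
python3 - <<'E'
from h import *
f=pickle.load(open("w1.pkl","rb"))
# warp to metric bird's-eye in lane frame at z=56
def bird(f,z,c,yaw,x0,x1,y0,y1,s):
    xs=np.arange(x1,x0,-1/s);ys=np.arange(y1,y0,-1/s)
    X,Y=np.meshgrid(xs,ys,indexing="ij");a=np.radians(yaw)
    W=np.c_[(c[0]+X*np.cos(a)-Y*np.sin(a)).ravel(),(c[1]+X*np.sin(a)+Y*np.cos(a)).ravel(),np.full(X.size,z)]
    p=proj(f,W).astype(np.float32).reshape(X.shape+(2,))
    return cv2.remap(f["img"],p[...,0],p[...,1],cv2.INTER_LINEAR)
im=bird(f,56,(590,-190),-13.8,-110,110,-100,100,3)
# grid ticks
im=im.copy()
for v in range(-100,101,20):
    r=int((110-v)*3);c=int((100-v)*3)
    cv2.line(im,(0,r),(8 if v else 600,r),(255,0,0),1);cv2.line(im,(c,0),(c,8 if v else 660),(255,0,0),1)
cv2.imwrite("pics/b1.png",im[:600,:,::-1])
cv2.imwrite("pics/b1b.png",im[360:,:,::-1])
E
```

```text
(no output)
```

View pics/b1.png

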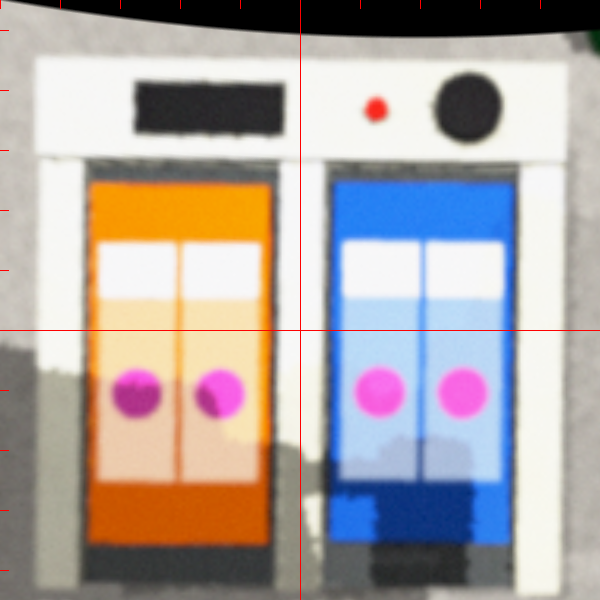

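arm_command:
  deltas:
    - [0,[34,-8,-30]]
    - [0,[68,-16,-60]]
    - [0,[102,-24,-90]]
    - [0,[102,-24,-120]]
    - [0,[102,-24,-140]]
    - [0,[102,-24,-150]]
    - [0,[102,-24,-153]]
    - [0,[102,-24,-154]]
    - [0,[102,-24,-155]]
    - [0,[102,-24,-155]]
    - [0,[102,-24,-155]]
    - [0,[102,-24,-155]]

```text
invalid input
```

arm_command:
  deltas:
    - [0,[34,-8,-30],0]
    - [0,[68,-16,-60],0]
    - [0,[102,-24,-90],0]
    - [0,[102,-24,-120],0]
    - [0,[102,-24,-140],0]
    - [0,[102,-24,-150],0]
    - [0,[102,-24,-153],0]
    - [0,[102,-24,-154],0]
    - [0,[102,-24,-155],0]
    - [0,[102,-24,-155],0]
    - [0,[102,-24,-155],0]
    - [0,[102,-24,-155],0]

```text
time_s: 3.35
ee_pos: [582.4, -229.1, 70.6]
ee_rot: [164.8, 89.9, -28.9]
force: [-0.0, -0.4, -0.2]
gripper_width: 0.5
```

arm_command:
  deltas:
    - [0,[0,0,-0.5],0]
    - [0,[0,0,-1],0]
    - [0,[0,0,-1.5],0]
    - [0,[0,0,-2],0]
    - [0,[0,0,-2],0]
    - [0,[0,0,-2],0]

```text
time_s: 3.95
ee_pos: [582.2, -229.0, 67.9]
ee_rot: [38.4, 90.0, -155.3]
force: [-0.1, 0.8, 0.9]
gripper_width: 0.2
```

arm_command:
  deltas:
    - [0,[0,0,-0.3],0]
    - [0,[0,0,-0.6],0]
    - [0,[0,0,-0.6],0]
    - [0,[0,0,-0.6],0]

```text
time_s: 4.35
ee_pos: [582.2, -229.0, 67.3]
ee_rot: [43.7, 90.0, -150.0]
force: [0.2, -0.5, -0.0]
gripper_width: 0.4
```

arm_command:
  deltas:
    - [0,[0,0,-0.2],0]
    - [0,[0,0,-0.4],0]
    - [0,[0,0,-0.4],0]
    - [0,[0,0,-0.4],0]

```text
time_s: 4.75
ee_pos: [582.3, -229.1, 67.3]
ee_rot: [157.8, 90.0, -35.9]
force: [-0.2, 0.3, 2.2]
gripper_width: 0.3
```

arm_command:
  deltas:
    - [0,[0,0,-0.2],0]
    - [0,[0,0,-0.2],0]
    - [0,[0,0,-0.2],0]

```text
time_s: 5.05
ee_pos: [582.4, -229.1, 67.2]
ee_rot: [161.1, 90.0, -32.6]
force: [-2.4, 0.4, 5.8]
gripper_width: 0.4
```

arm_command:
  deltas:
    - [0,[0,0,-0.15],0]
    - [0,[0,0,-0.15],0]
    - [0,[-1,0.25,-0.15],0]
    - [0,[-2,0.5,-0.15],0]
    - [0,[-3.9,0.95,-0.15],0]
    - [0,[-5.8,1.4,-0.15],0]
    - [0,[-5.8,1.4,-0.15],0]

```text
time_s: 5.75
ee_pos: [576.9, -227.9, 67.2]
ee_rot: [165.5, 89.9, -28.2]
force: [1.4, 0.2, 5.3]
gripper_width: 0.5
```

arm_command:
  deltas:
    - [0,[0,0,-0.1],0]
    - [0,[-1.9,0.5,-0.1],0]
    - [0,[-3.9,0.95,-0.1],0]
    - [0,[-5.8,1.4,-0.1],0]
    - [0,[-7.8,1.9,-0.1],0]
    - [0,[-9.7,2.4,-0.1],0]
    - [0,[-9.7,2.4,-0.1],0]

```text
time_s: 6.45
ee_pos: [567.3, -225.5, 67.1]
ee_rot: [167.4, 89.9, -26.3]
force: [-0.2, 0.5, 5.4]
gripper_width: 0.7
```

```bash
cat >> h.py <<'E'
def bird(f,z,c,yaw,x0,x1,y0,y1,s):
    xs=np.arange(x1,x0,-1/s);ys=np.arange(y1,y0,-1/s)
    X,Y=np.meshgrid(xs,ys,indexing="ij");a=np.radians(yaw)
    W=np.c_[(c[0]+X*np.cos(a)-Y*np.sin(a)).ravel(),(c[1]+X*np.sin(a)+Y*np.cos(a)).ravel(),np.full(X.size,z)]
    p=proj(f,W).astype(np.float32).reshape(X.shape+(2,))
    im=cv2.remap(f["img"],p[...,0],p[...,1],cv2.INTER_LINEAR).copy()
    for v in range(-200,201,20):
        r=int((x1-v)*s);c=int((y1-v)*s)
        cv2.line(im,(0,r),(8,r),(255,0,0),1);cv2.line(im,(c,0),(c,8),(255,0,0),1)
    return im
E
python3 - <<'E'
from h import *
f=grab("wrist");cv2.imwrite("pics/w2.png",f["img"][:,:,::-1])
s=env.state();print(s["ee_pos"],s["force"])
E
```

```text
[ 567.24778982 -225.50438965   67.11852872] [ 0.71877956 -0.07475535  5.8329764 ]
```

View pics/w2.png

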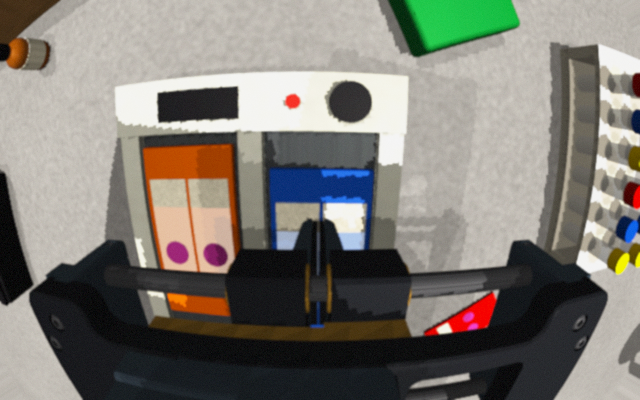

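The carrier is following the tip: its back edge is at row 169 against row 145 for the orange one. I'll keep dragging.

arm_command:
  deltas:
    - [0,[-1.9,0.5,-0.1],0]
    - [0,[-3.9,0.95,-0.1],0]
    - [0,[-5.8,1.4,-0.1],0]
    - [0,[-7.8,1.9,-0.1],0]
    - [0,[-9.7,2.4,-0.1],0]
    - [0,[-11.7,2.9,-0.1],0]
    - [0,[-13.6,3.3,-0.1],0]
    - [0,[-15.5,3.8,-0.1],0]
    - [0,[-17.5,4.3,-0.1],0]
    - [0,[-19.4,4.8,-0.1],0]
    - [0,[-19.4,4.8,-0.1],0]

```text
time_s: 7.6
ee_pos: [548.0, -220.7, 67.1]
ee_rot: [167.0, 89.9, -26.7]
force: [1.0, -0.8, 6.6]
gripper_width: 0.7
```

```bash
python3 - <<'E'
from h import *
f=grab("wrist");pickle.dump(f,open("w3.pkl","wb"))
s=env.state();print(s["ee_pos"],s["force"])
cv2.imwrite("pics/b3.png",bird(f,56,(590,-190),-13.8,-110,110,-100,100,3)[:600,:,::-1])
E
```

```text
[ 548.00652248 -220.76279931   67.16087687] [ 0.61793301 -1.28456731  7.0776329 ]
```

View pics/b3.png

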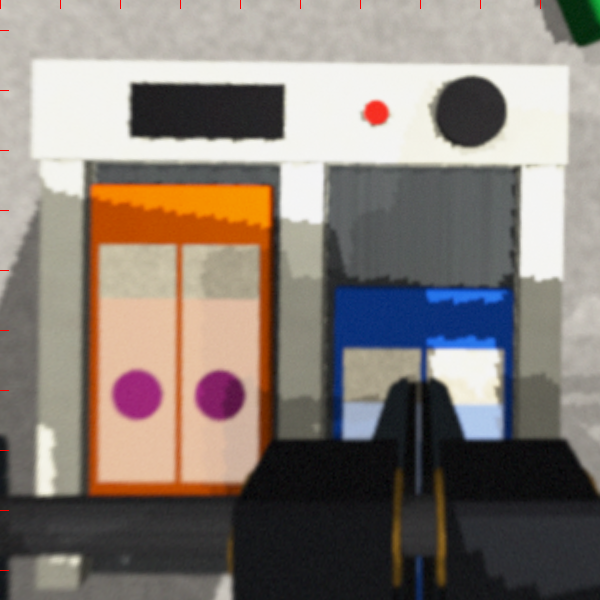

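arm_command:
  deltas:
    - [0,[-1.9,0.5,0],0]
    - [0,[-3.9,0.95,0],0]
    - [0,[-5.8,1.4,0],0]
    - [0,[-7.8,1.9,0],0]
    - [0,[-9.7,2.4,0],0]
    - [0,[-11.7,2.9,0],0]
    - [0,[-13.6,3.3,0],0]
    - [0,[-15.5,3.8,0],0]
    - [0,[-17.5,4.3,0],0]
    - [0,[-19.4,4.8,0],0]
    - [0,[-21.4,5.2,0],0]
    - [0,[-23.4,5.7,0],0]
    - [0,[-25.2,6.2,0],0]
    - [0,[-25.2,6.2,0],0]

```text
time_s: 9.05
ee_pos: [522.8, -214.6, 67.1]
ee_rot: [166.7, 89.9, -27.0]
force: [-0.7, -0.1, 6.7]
gripper_width: 0.7
```

```bash
python3 - <<'E'
from h import *
f=grab("wrist");pickle.dump(f,open("w4.pkl","wb"))
s=env.state();print(s["ee_pos"],s["force"])
cv2.imwrite("pics/b4.png",bird(f,56,(590,-190),-13.8,-110,110,-100,100,3)[:600,:,::-1])
E
```

```text
[ 522.80507888 -214.56558144   67.10870197] [0.51498012 0.8718103  7.55788958]
```

View pics/b4.png

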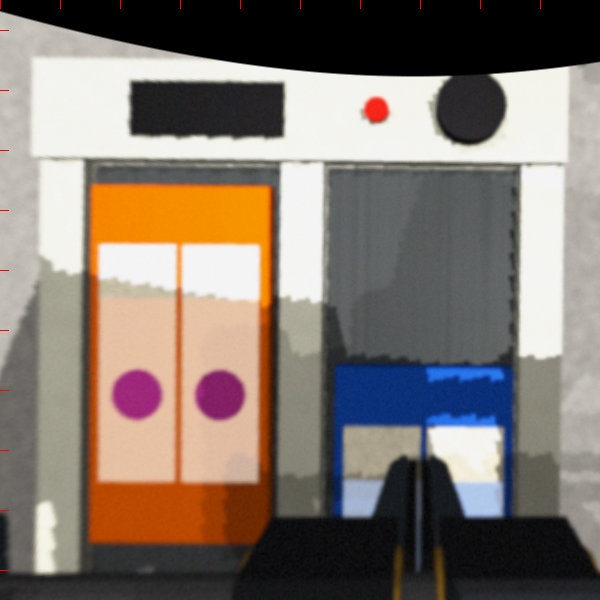

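arm_command:
  deltas:
    - [0,[0,0,5],0]
    - [0,[0,0,25],0]
    - [0.5,[0,0,60],0]
    - [1,[-20,5,75],0]
    - [1,[-45,10,75],0]
    - [1,[-51.3,11.7,75],0]
    - [1,[-51.3,11.7,75],0]
    - [1,[-51.3,11.7,75],0]
    - [1,[-51.3,11.7,75],0]

```text
time_s: 10.0
ee_pos: [471.7, -202.8, 141.0]
ee_rot: [51.7, 90.0, -142.0]
force: [-0.1, 0.3, -0.0]
gripper_width: 54.0
```

```bash
python3 - <<'E'
from h import *
f=grab("wrist");pickle.dump(f,open("w5.pkl","wb"))
s=env.state();print(s["ee_pos"],s["force"],s["gripper_width"],s["time_s"])
cv2.imwrite("pics/w5.png",f["img"][:,:,::-1])
cv2.imwrite("pics/b5.png",bird(f,56,(590,-190),-13.8,-140,60,-100,100,3)[:600,:,::-1])
E
```

```text
[ 471.58421712 -202.72429282  140.99474331] [ 0.62014111 -0.40421335  0.34638454] 57.548175781428014 10.05
```

View pics/b5.png

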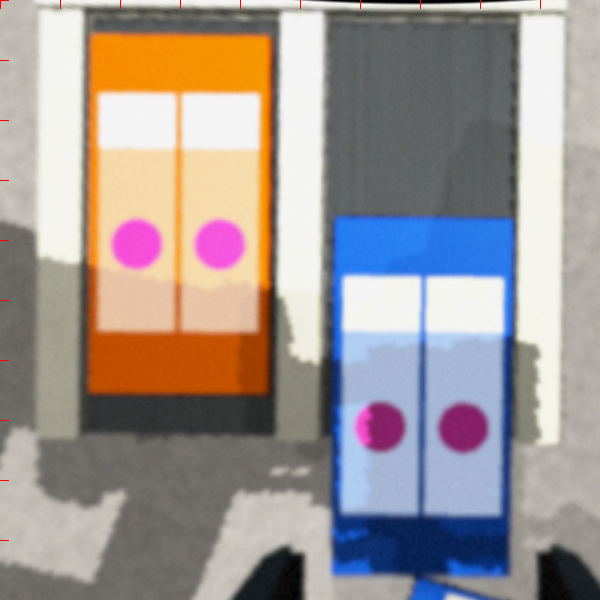

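View pics/w5.png

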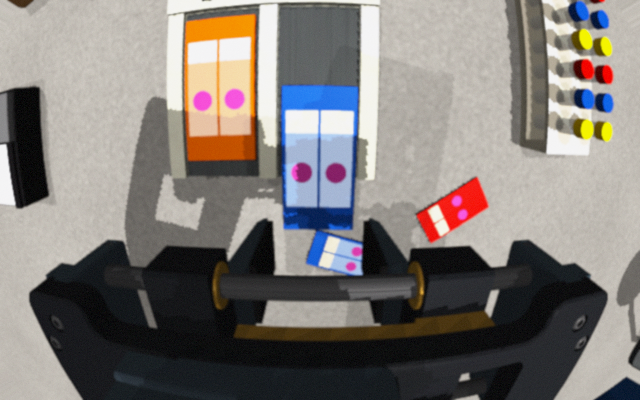

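The carrier is level, with about 45 mm overhanging (end at row 575, edge at row 440). It is roughly centred between the jaws. Next I'll open fully, descend and pinch.

arm_command:
  deltas:
    - [1,[0,0,0],0]
    - [1,[0,0,0],0]
    - [1,[0,0,0],0]
    - [1,[0,0,0],0]
    - [1,[0,0,0],0]
    - [1,[0,0,0],0]
    - [1,[0,0,-20],0]
    - [1,[0,0,-40],0]
    - [1,[0,0,-60],0]
    - [1,[0,0,-75],0]
    - [1,[0,0,-88],0]
    - [1,[0,0,-97],0]
    - [1,[0,0,-97],0]
    - [1,[0,0,-97],0]
    - [1,[0,0,-97],0]

```text
time_s: 11.55
ee_pos: [471.4, -202.8, 45.1]
ee_rot: [166.2, 89.9, -27.5]
force: [-0.2, 0.7, -0.1]
gripper_width: 91.2
```

```bash
python3 - <<'E'
from h import *
f=grab("wrist")
s=env.state();print(s["ee_pos"],s["force"],s["gripper_width"],s["time_s"])
cv2.imwrite("pics/w6.png",f["img"][:,:,::-1])
E
```

```text
[ 471.36615864 -202.78431298   45.16699513] [-0.37197462 -0.24006253  0.83668221] 91.30059898873235 11.6
```

View pics/w6.png

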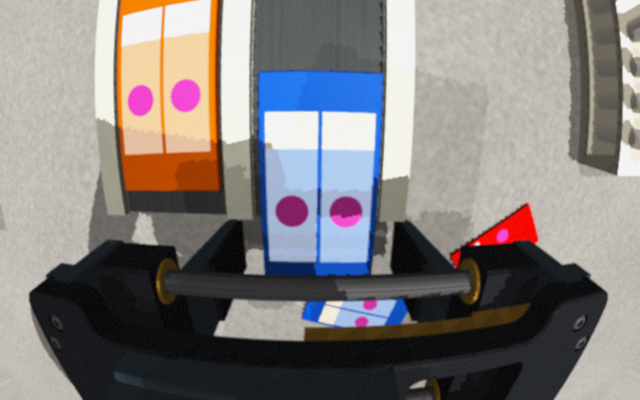

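The carrier sits between the open fingers with clearance on both sides. Closing.

arm_command:
  deltas:
    - [0.5,[0,0,0],0]
    - [0.5,[0,0,0],0]
    - [0.5,[0,0,0],0]
    - [0.5,[0,0,0],0]
    - [0.5,[0,0,0],0]
    - [0.5,[0,0,0],0]
    - [0.5,[0,0,0],0]
    - [0.5,[0,0,0],0]
  grip_force: 30

```text
time_s: 12.4
ee_pos: [470.8, -202.5, 44.5]
ee_rot: [102.5, 90.0, -91.2]
force: [-0.4, -0.2, 0.7]
gripper_width: 59.9
```

arm_command:
  deltas:
    - [0.3,[0,0,0],0]
    - [0.3,[0,0,0],0]
    - [0.3,[0,0,2],0]
    - [0.3,[0,0,5],0]
    - [0.3,[0,0,10],0]
    - [0.3,[0,0,20],0]
    - [0.3,[0,0,35],0]
    - [0.3,[0,0,50],0]
    - [0.3,[0,0,65],0]
    - [0.3,[0,0,80],0]
    - [0.3,[0,0,90],0]
    - [0.3,[0,0,95],0]
    - [0.3,[0,0,95],0]

```text
time_s: 13.7
ee_pos: [471.1, -202.6, 140.1]
ee_rot: [166.6, 89.9, -27.1]
force: [0.8, 0.0, -0.4]
gripper_width: 59.6
```

```bash
python3 - <<'E'
from h import *
f=grab("wrist")
s=env.state();print(s["ee_pos"],s["force"],s["gripper_width"],s["time_s"])
cv2.imwrite("pics/w7.png",f["img"][:,:,::-1])
g=grab("scene");cv2.imwrite("pics/s7.png",cv2.resize(g["img"][100:320,180:440],None,fx=2.5,fy=2.5)[:,:,::-1])
E
```

```text
[ 470.69112427 -202.43945708  139.43780866] [-0.05393068 -0.33865508 -0.8338984 ] 59.6423613448302 13.75
```

View pics/w7.png

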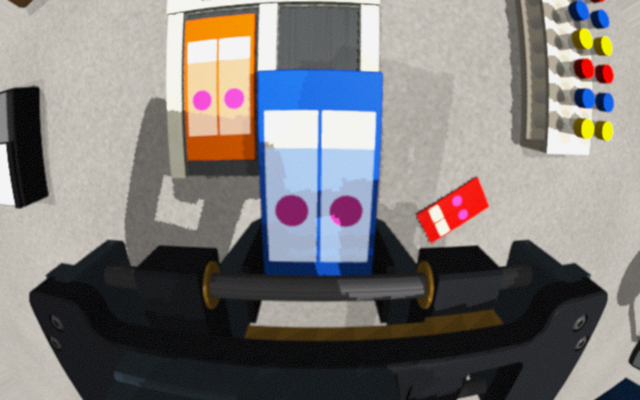

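View pics/s7.png

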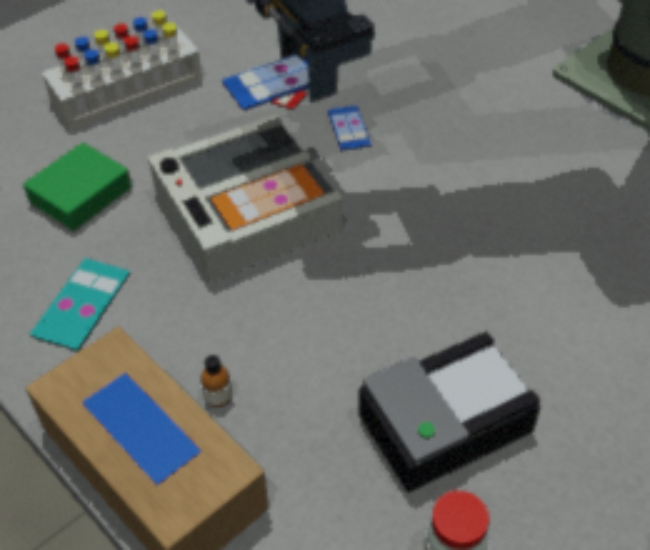

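Held level at 59.6 mm, with no sag or slip. Next I'll stop beside the viewer and measure it with the wrist camera.

arm_command:
  deltas:
    - [0.3,[2,10,10],0]
    - [0.3,[5,30,20],0]
    - [0.3,[8,60,30],0]
    - [0.3,[12,90,40],0]
    - [0.3,[16,120,40],0]
    - [0.3,[20,150,40],0]
    - [0.3,[24,180,40],0]
    - [0.3,[28,210,40],0]
    - [0.3,[32,240,40],0]
    - [0.3,[35,265,40],0]
    - [0.3,[37,283,40],0]
    - [0.3,[39,293,40],0]
    - [0.3,[39,298,40],0]
    - [0.3,[39,298,40],0]
    - [0.3,[39,298,40],0]

```text
time_s: 15.3
ee_pos: [509.6, 94.9, 179.4]
ee_rot: [64.8, 90.0, -128.9]
force: [0.8, 0.6, -0.6]
gripper_width: 59.6
```

```bash
python3 - <<'E'
from h import *
f=grab("wrist");pickle.dump(f,open("w8.pkl","wb"))
s=env.state();print(s["ee_pos"],s["force"],s["gripper_width"],s["time_s"],s["qpos"].round(1))
cv2.imwrite("pics/w8.png",f["img"][:,:,::-1])
cv2.imwrite("pics/b8.png",bird(f,50,(621,187),-16.5,-90,110,-100,100,3)[:600,:,::-1])
E
```

```text
[509.67390296  94.77729867 179.41222898] [ 0.51411729  0.38834763 -1.20665184] 59.60768276670416 15.35 [  9.3  15.2 101.   -0.   63.7 113. ]
```

View pics/w8.png

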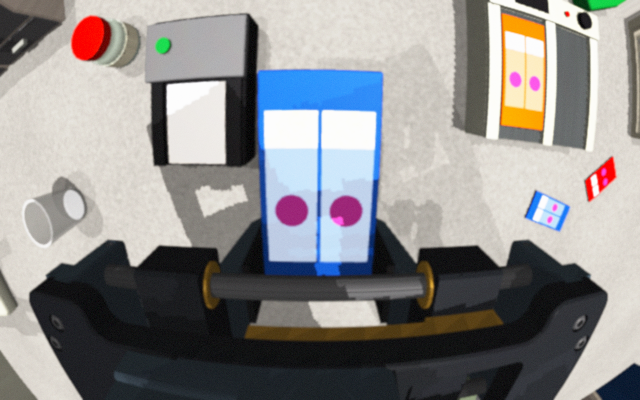

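View pics/b8.png

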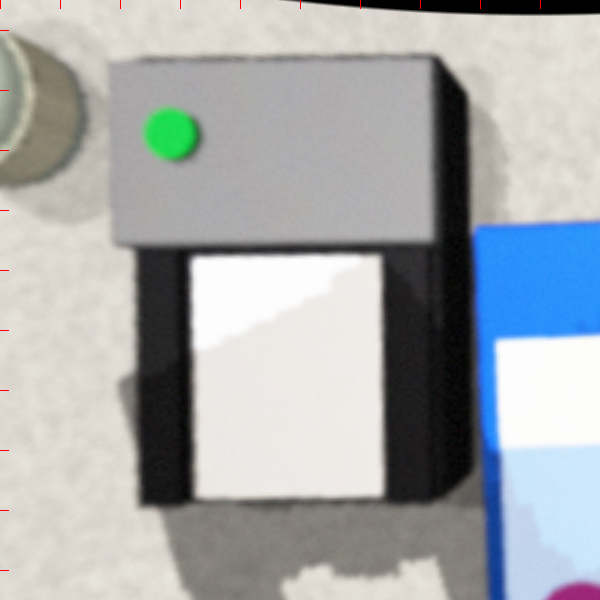

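arm_command:
  deltas:
    - [0.3,[3,10,0],0]
    - [0.3,[9,30,0],-0.02]
    - [0.3,[16,52,0],-0.037]
    - [0.3,[23,75,0],-0.037]
    - [0.3,[29,95,-10],-0.037]
    - [0.3,[33,108,-25],-0.037]
    - [0.3,[36,116,-45],-0.037]
    - [0.3,[36,116.3,-60],-0.037]
    - [0.3,[36,116.3,-70],-0.037]
    - [0.3,[36,116.3,-75],-0.037]
    - [0.3,[36,116.3,-75],-0.037]
    - [0.3,[36,116.3,-75],-0.037]

```text
time_s: 16.55
ee_pos: [546.3, 211.7, 105.0]
ee_rot: [-150.7, 89.9, 13.4]
force: [0.2, 0.4, -0.9]
gripper_width: 59.5
```

```bash
python3 - <<'E'
from h import *
from scipy.spatial.transform import Rotation as Ro
f=grab("wrist");pickle.dump(f,open("w9.pkl","wb"))
s=env.state();R=Ro.from_euler("xyz",s["ee_rot"],degrees=True).as_matrix()
print(s["ee_pos"],s["force"],s["gripper_width"],s["time_s"],np.degrees(np.arctan2(R[1,1],R[0,1])),R[:,0])
cv2.imwrite("pics/w9.png",f["img"][:,:,::-1])
zt=s["ee_pos"][2]+11.5
cv2.imwrite("pics/b9.png",bird(f,zt,(584.8,200.3),-15.9,-70,130,-100,100,3)[:,:,::-1])
g=grab("scene");cv2.imwrite("pics/s9.png",cv2.resize(g["img"][200:330,290:440],None,fx=4,fy=4,interpolation=cv2.INTER_CUBIC)[:,:,::-1])
E
```

```text
[546.37242701 211.74262746 105.18894147] [ 0.51896715  0.02459634 -0.66233085] 59.45731884925246 16.6 -105.8487757124005 [ 1.45131271e-03  4.32053811e-04 -9.99998854e-01]
```

View pics/b9.png

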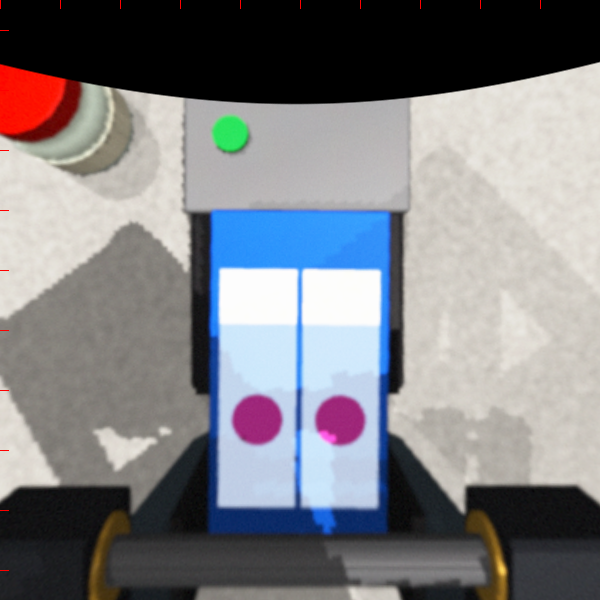

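View pics/s9.png

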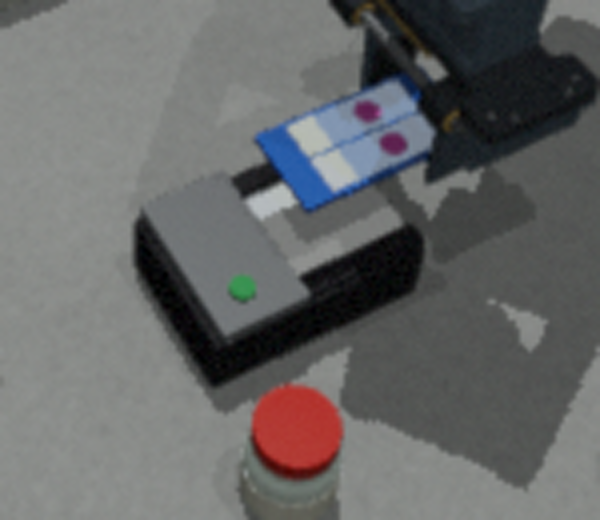

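View pics/w9.png

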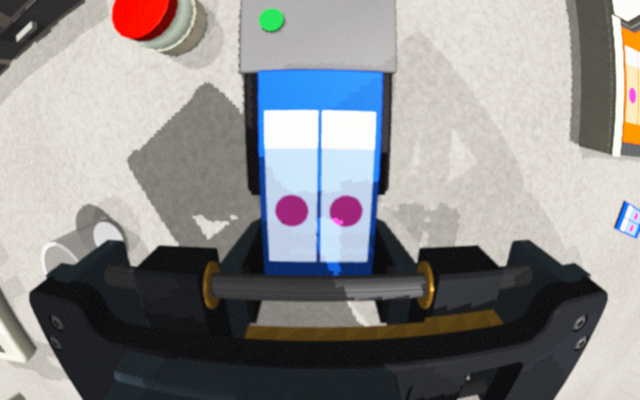

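```bash
python3 - <<'E'
from h import *
f=pickle.load(open("w9.pkl","rb"))
a=bird(f,55,(584.8,200.3),-15.9,-50,90,-60,60,5)[:,:,::-1]
b=bird(f,62,(584.8,200.3),-15.9,40,90,-60,60,5)[:,:,::-1]
cv2.imwrite("pics/b10.png",a[150:]);cv2.imwrite("pics/b11.png",b)
E
```

View pics/b10.png

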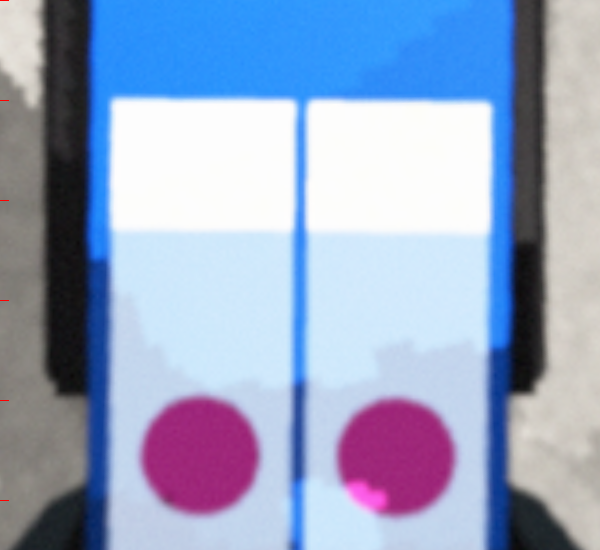

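View pics/b11.png

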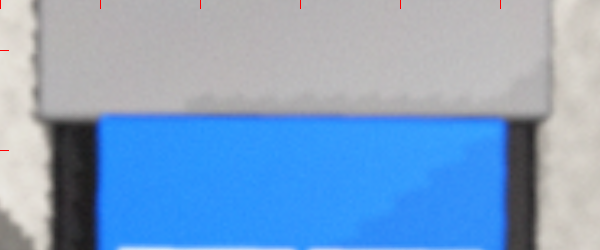

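The views agree. The stop face is 6 mm ahead of the carrier's end and the front edge is where expected; the viewer's centre sits about 1 mm to +y. I'll correct for that while descending.

arm_command:
  deltas:
    - [0.3,[0.3,1,-10],0]
    - [0.3,[0.3,1,-25],0]
    - [0.3,[0.3,1,-38],0]
    - [0.3,[0.3,1,-46],0]
    - [0.3,[0.3,1,-51],0]
    - [0.3,[0.3,1,-53],0]
    - [0.3,[0.3,1,-54],0]
    - [0.3,[0.3,1,-55],0]
    - [0.3,[0.3,1,-55],0]
    - [0.3,[0.3,1,-55],0]

```text
time_s: 17.65
ee_pos: [546.3, 212.8, 49.8]
ee_rot: [-150.1, 90.0, 14.0]
force: [-0.6, 0.1, -0.9]
gripper_width: 59.7
```

```bash
python3 - <<'E'
from h import *
f=grab("wrist")
s=env.state();print(s["ee_pos"],s["force"],s["gripper_width"],s["time_s"])
cv2.imwrite("pics/b12.png",bird(f,56,(584.8,200.3),-15.9,-40,90,-60,60,5)[:600,:,::-1])
E
```

```text
[546.29207356 212.85046228  49.71775239] [ 0.55080521  0.00858459 -1.18495166] 59.9463694109827 17.7
```

View pics/b12.png

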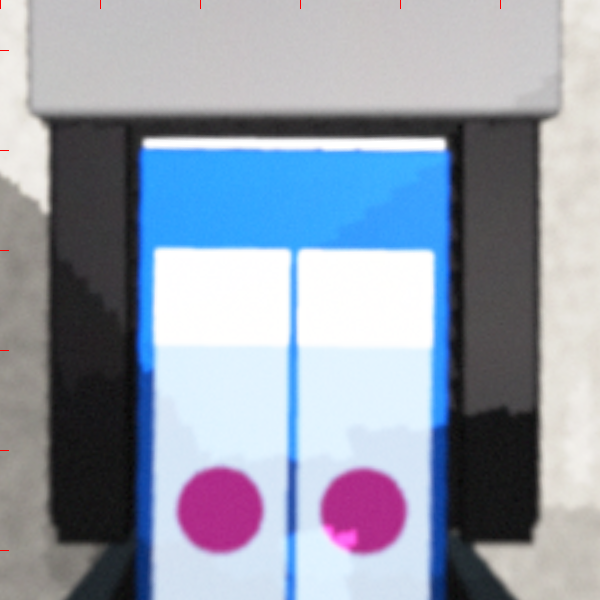

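The carrier is centred between the lips (138–450 within 127–462), about 6 mm from the stop. I'll feel down slowly.

arm_command:
  deltas:
    - [0.3,[0,0,-1],0]
    - [0.3,[0,0,-2],0]
    - [0.3,[0,0,-3],0]
    - [0.3,[0,0,-3.6],0]
    - [0.3,[0,0,-4],0]
    - [0.3,[0,0,-4],0]
    - [0.3,[0,0,-4],0]

```text
time_s: 18.4
ee_pos: [546.1, 212.8, 45.4]
ee_rot: [131.3, 90.0, -64.6]
force: [-1.2, -0.3, -1.0]
gripper_width: 59.6
```

arm_command:
  deltas:
    - [0.3,[0,0,-0.3],0]
    - [0.3,[0,0,-0.6],0]
    - [0.3,[0,0,-0.6],0]
    - [0.3,[0,0,-0.6],0]

```text
time_s: 18.8
ee_pos: [546.1, 212.8, 44.8]
ee_rot: [76.7, 90.0, -119.1]
force: [0.5, -0.4, -1.5]
gripper_width: 59.4
```

arm_command:
  deltas:
    - [0.3,[0,0,-0.2],0]
    - [0.3,[0,0,-0.4],0]
    - [0.3,[0,0,-0.4],0]
    - [0.3,[0,0,-0.4],0]

```text
time_s: 19.2
ee_pos: [546.2, 212.8, 44.5]
ee_rot: [-174.7, 90.0, -10.5]
force: [-0.4, -0.5, 0.1]
gripper_width: 59.9
```

arm_command:
  deltas:
    - [0.3,[0,0,-0.2],0]
    - [0.3,[0,0,-0.2],0]
    - [0.3,[0,0,-0.2],0]
    - [0.3,[0,0,-0.2],0]

```text
time_s: 19.6
ee_pos: [546.2, 212.8, 44.5]
ee_rot: [-160.5, 90.0, 3.6]
force: [-1.0, -0.5, 2.1]
gripper_width: 59.6
```

Contact at about 3 N, at the expected height. Releasing.

arm_command:
  deltas:
    - [0.68,[0,0,0],0]
    - [0.7,[0,0,0],0]
    - [0.8,[0,0,0],0]
    - [1,[0,0,0],0]
    - [1,[0,0,0],0]
    - [1,[0,0,0],0]
    - [1,[0,0,0],0]
    - [1,[0,0,0],0]
  grip_force: 10

```text
time_s: 20.4
ee_pos: [546.1, 212.8, 44.2]
ee_rot: [108.5, 90.0, -87.3]
force: [-0.0, 0.8, -1.9]
gripper_width: 91.2
```

```bash
python3 - <<'E'
from h import *
f=grab("wrist")
s=env.state();print(s["ee_pos"],s["force"],s["gripper_width"],s["time_s"])
cv2.imwrite("pics/w13.png",f["img"][:,:,::-1])
E
```

```text
[546.10630231 212.79596361  44.23559931] [-0.0405882  -0.31212727 -0.79259521] 91.04574127238158 20.45
```

View pics/w13.png

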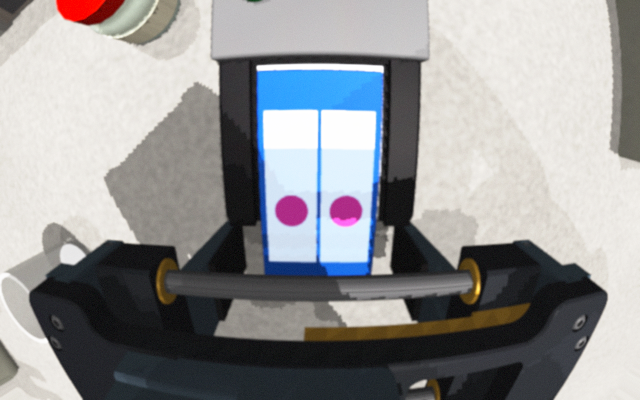

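Released cleanly with both fingers clear. Retreating straight up, then checking.

arm_command:
  deltas:
    - [1,[0,0,5],0]
    - [1,[0,0,20],0]
    - [1,[0,0,50],0]
    - [1,[0,0,90],0]
    - [1,[-20,6,130],0]
    - [1,[-50,14,150],0]
    - [1,[-80,22,150],0]
    - [1,[-80,22,150],0]
    - [1,[-80,22,150],0]
    - [1,[-80,22,150],0]

```text
time_s: 21.45
ee_pos: [466.9, 234.7, 194.2]
ee_rot: [175.6, 90.0, -20.2]
force: [0.1, 0.5, -0.9]
gripper_width: 91.2
```

```bash
python3 - <<'E'
from h import *
f=grab("wrist")
s=env.state();print(s["ee_pos"],s["force"],s["gripper_width"],s["time_s"])
cv2.imwrite("pics/b14.png",bird(f,56,(584.8,200.3),-15.9,-80,90,-60,60,3.5)[:,:,::-1])
g=grab("scene");cv2.imwrite("pics/s14.png",cv2.resize(g["img"][100:340,180:480],None,fx=2.5,fy=2.5)[:,:,::-1])
E
```

```text
[466.95450983 234.59428734 193.95358836] [-0.20923069  0.35372332 -0.85707847] 91.15944366514644 21.5
```

View pics/b14.png

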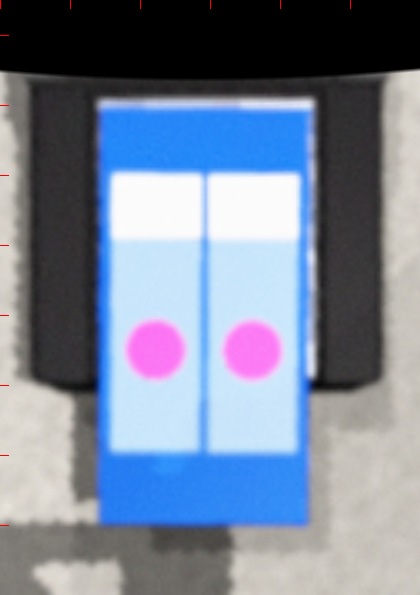

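View pics/s14.png

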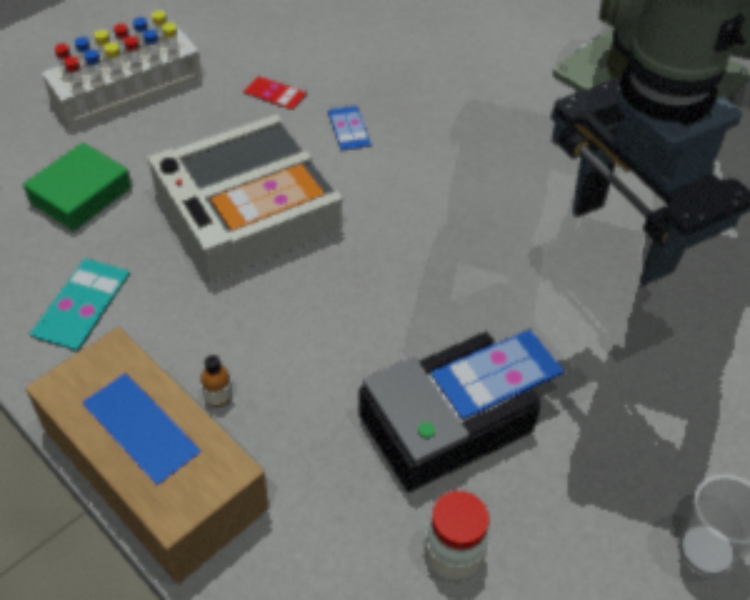

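```bash
python3 - <<'E'
from h import *
f=grab("wrist");pickle.dump(f,open("w15.pkl","wb"))
im=bird(f,53,(584.8,200.3),-15.9,-30,75,-50,50,6)[:,:,::-1]
im=(255*(im/255.)**0.5).astype(np.uint8);cv2.imwrite("pics/b15.png",im[:600])
E
```

```text
(no output)
```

View pics/b15.png

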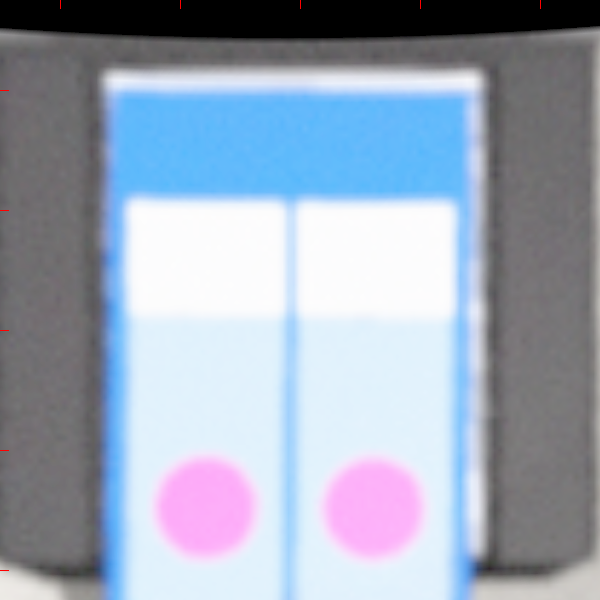

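```bash
python3 - <<'E'
from h import *
print(env.state()["time_s"],env.job_done())
E
```

```text
the job is handed in; nothing more can be done
21.6 None
```

The blue carrier is on the light viewer, flat between the lips, with its far end about 7 mm from the stop. I handed the job in at 21.6 s; it reports no verdict.

- **Drag:** I pressed on the top with closed fingertips at about 5–8 N and edged the carrier 61 mm out, leaving about 45 mm overhanging. It followed the tips without slipping.
- **Carry and set-down:** I pinched it by the sides with 30 N (opening 59.6 mm) and lifted it with no sag. I lowered it until contact at about 3 N, let go and backed away.
- **Last checks:** Overhead and wrist images show it clear of both lips, by roughly 2 mm on one side and 4 mm on the other. It is about 1 mm off centre, and the side gaps are close to what the images can resolve. The orange carrier and the other items look unmoved, and the open gripper is clear of everything.
- **Small disagreement:** My two viewer measurements differed by about 1 mm sideways, so I shifted 1 mm before lowering. No check failed.

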